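Walk the block heater round against its stop rail

TASK

The white block heater has been left standing askew on the bench. Push it round by its corners with slow, steady pushes of the fingertips until its back stands flat against the aluminium stop rail, with neither end of the heater overhanging the rail, then come away. It is heavy: slide it on its feet without tipping or lifting it, and leave the bottle, tube rack and plate around it undisturbed.

Things in the scene. Friction and masses are not known exactly. Their poses are not given: they have to be found in the camera images.
- heater: white block heater, 120 deep (x) by 160 wide (y) by 72 mm tall, upright flat sides, hard plastic feet, about 1.7 kg, loose; takes 6 to 15 N to slide and stays where left. Origin: centre of its underside. x points to its back (mains inlet, rocker switch), -x to its front (dark control panel), z up. Starts before the rail, turned 0.7 to 1.4 rad anticlockwise (from above) from facing it
- heater_back (a point): the middle of the heater's back face, 60 mm along the heater's x from its origin and 15 mm above the bench; same axes as the heater. The top, with 15 wells in an aluminium block, is flush. The weight rests on four 16 mm feet, 48 mm along x and 67 mm along y from the origin, weight centred
- rail: aluminium angle screwed to the bench, fixed: upright 220 long (y), 10 thick, 30 mm tall; 6 mm thick flange to 42 mm behind its face. Origin on its front face (towards the robot), mid-length, at bench level. x points through it, away from the robot, y along it, z up. Home: heater's x along the rail's x, heater's origin 60 mm before the face. At the start it is 155 to 180 mm before it
- bottle: bystander: amber bottle with a blue cap, 52 diameter by 85 mm tall, loose, standing some 80 mm behind the rail's face; origin at the centre of its underside
- tube_rack: bystander: white rack of small tubes, 60 (x) by 100 (y) by 48 mm tall, loose; origin at the centre of its underside
- plate: bystander: red 96-well plate lying flat, 86 (x) by 128 (y) by 14 mm tall, loose; origin at the centre of its underside. Plate and rack stand, either way about, some 285 mm to the left and to the right of the rail's middle
There are look-alikes about, which are no part of the job. There is more than one size of the heater; the one meant has the size given above.

How it is judged (in metres and radians):
At the end, for the whole second after the job is handed in: Heater at rest on its feet, middle of its back within 5 mm of the rail's face, square to it within 0.04 rad, its middle within 34 mm of the rail's middle (ends at most 4 mm past the rail's); bottle, rack and plate within 20 mm of where they stood, bottle upright (x of heater_back in the frame of rail between -0.005 and 0.005 m and angle between the x axis of heater and the x axis of rail, either way round below 0.04 rad and y of heater_back in the frame of rail between -0.034 and 0.034 m and height (world z) of heater below 0.004 m and angle between heater's own z axis and vertical below 0.03 rad and linear speed of heater below 0.01 m/s and distance of each of bottle, tube_rack, plate from where it was at the start of the episode below 0.02 m and angle between bottle's own z axis and vertical below 0.1 rad); the robot touches nothing.
It fails at once if the heater is lifted off the bench (more than 8 mm) (height (world z) of heater above 0.008 m).
It fails at once if the heater is tipped (more than 0.1 rad) (angle between heater's own z axis and vertical above 0.1 rad).
It fails at once if the heater is knocked along (faster than 0.4 m/s) and not pushed (linear speed of heater above 0.4 m/s).
It fails at once if the bottle, tube rack or plate is disturbed (moved more than 20 mm) (distance of any of bottle, tube_rack, plate from where it was at the start of the episode above 0.02 m).
It also fails if it takes over 64 s, if anything falls off the work surface, if the arm or the gripper's body presses on something with over 40 N, if the wrist force passes 120 N, or if a joint passes its speed limit or range.

ROBOT

A 6-joint arm with a two-finger parallel gripper is mounted at the origin on the work surface. World frame = base frame: x ahead of the robot, y to its left, z up, the work surface at z = 0. Lengths are in mm, angles in rad, forces in N, time in s.
With the tool pointing down it reaches from about 325 to 850 mm from the base axis. Payload 15.5 kg.
Tool frame: the origin (TCP) lies at the very end of the fingers, on their centre line; the grasp point (between the pads) lies 19 mm behind it (grip_point_offset is the distance from the TCP to the grasp point, in mm); z points along the fingers, y is the line along which they close (so a half turn about z gives the same grasp; the last joint's range is limited). The gripper opens to 91 mm and grips with 3 to 60 N. Pads are 32 mm wide; open, the fingers measure 118 mm over their backs; the gripper's body (76 mm by 178 mm) begins 60 mm behind the grasp point.
Start: joints at [-1.298, 0.494, 1.345, -0, 1.302, -0.096], TCP at [225.311, -582.976, 213.915] pointing down, gripper open.
Joint ranges: [-2.91, 2.91], [-0.82, 2.16], [0.22, 2.67], [-1.22, 4.37], [0.12, 2.79], [-3.08, 3.08]. Speed limits (rad/s): [1.89, 1.89, 2.57, 3.01, 3.01, 3.01].

INTERFACE

Orientations are given as [roll, pitch, yaw] about the fixed x, y, z axes, in that order (R = Rz(yaw) Ry(pitch) Rx(roll)).
In Python, from workcell import get_state, grab_frame, calibration, finish_job, search_frame, mark_of, grip_point_offset gives the robot as it stands.
- The arm moves only by the shell command python3 -m creep 'ROWS' [OPENING]. ROWS is JSON, a list of rows, each a list of 2 entries, a list of its own where there are three numbers: the shift along the tool's x, y, z in units of 0.2 m (1.0 is 0.2 m), then the turn, a rotation vector about the tool's x, y, z in units of 30 degrees (1.0 is 30 degrees). A call has 1 to 20 rows; each row is the pose to reach, as a shift and turn from the pose commanded when the call began, along the tool's axes at that moment; what a row does not reach only later rows make up. A row lasts 1/8 s, in which the tool goes at most 62.5 mm and 10.7 degrees, less where a joint would pass 70% of its speed; a pose out of reach is approached as far as the arm can. A call with a number of a shift or a turn outside -1 to 1 is refused whole. A call with a gripper value outside its range is refused whole. OPENING is the opening, from -1 (shut) to 1 (fully open), set as the call begins (- or left out, the last holds). The fingers move at their own pace and stop on an object; the grip force is fixed at half the most. Time passes only in rows, so rows that repeat a pose let the fingers close. It gives the time, the measured TCP pose, the force, the opening and the grip force at its end, in the units of the state.
- get_state(): the state, without advancing time (a new reading comes with each control period).
- grab_frame(name): name is "scene" or "top" or "wrist"; returns (picture, depth): 400x640x3 uint8, red, green, blue; 400x640 float32, mm along the optical axis (not along the pixel's ray), 0 where there is no reading.
- calibration(name): a dict with "mtx" (3x3 intrinsics, pixels), "R" (3x3) and "t" (3): a world point X has camera coordinates R X + t. Camera axes: x right, y down, z forward; pixel columns grow to the right and rows downward; lengths in mm; the calibration is good to about 2 mm. The wrist camera is an equidistant fisheye: a pixel r from the principal point sees the ray r / f radians off the axis. A picture is of the moment at which its call begins: read the wrist's pose just before it. calibration takes no time and is no camera call; for the wrist camera it gives the pose at the moment of the call.
- finish_job(): hands the job in; it is judged then, once.
Trained networks look in the newest picture that a camera, given by its name, has taken for a name from the list of things; names that differ only in an ending like _2 or _b are one class to them, and where a whole thing is asked for, a point or a joint stands for the part that bears it (a point fixed in the world has none). Each returns a list of dicts, best first, with "conf" (0 to 1); they miss things now and then, are a little off and sometimes report something else, mostly with a low value. They report only what shows in the picture. A call takes as long as a camera call. They do not tell look-alikes from the thing itself.
- search_frame(name, camera): "centre" ([x, y, z] in mm, in world coordinates, good to about 4 mm: the middle of the surface that is visible of it).
- mark_of(name, camera): "centre" ([x, y, z] in mm, in world coordinates, good to about 4 mm: a listed point, or the origin of a listed thing).
The state is a dict: "time_s": time; "joint_pos": joint angles; "qd": joint speeds; "joint_efforts": joint torques, N m; "eef_pos": TCP position; "eef_rot": TCP orientation; "contact_force": force on the tool from outside, world axes, zero at the start; "moment": the same for the moment, N m; "width": finger opening in mm; "grasp_force": force on a finger pad.
Only numpy, scipy, OpenCV 4.12 (cv2) and the standard library are available. Lean on these libraries where they do the work, as an engineer would, in place of code of your own. Each camera call takes 0.05 s, during which the arm holds its last target. There are 200 camera calls.

## Working session

There is one attempt and no reset: what is moved stays moved. The work goes in short steps, Python scripts to look and compute and a shell command to move; the robot and the scene stay as the last step left them, time stands still between calls to the robot, and variables do not carry over. Pictures are saved under pics/ and viewed, at most 10 in all, crops included, and the job is handed in when it is done.

```bash
mkdir -p pics; ls
python3 - <<'E'
from workcell import *
import cv2
for c in("top","scene"):
    p,d=grab_frame(c); cv2.imwrite(f"pics/{c}0.png",p[:,:,::-1])
    for n in("heater","heater_back","rail","bottle","tube_rack","plate"):
        print(c,n,[([round(v) for v in m["centre"]],round(m["conf"],2)) for m in mark_of(n,c)])
s=get_state();print(s["time_s"],s["eef_pos"],s["eef_rot"],s["width"])
E
```

```text
pics
top heater [([532, -81, -1], 0.89), ([355, 100, -2], 0.79), ([329, -97, -1], 0.79), ([625, -330, 3], 0.61)]
top heater_back [([372, -102, 10], 0.96), ([549, -27, 16], 0.71)]
top rail [([694, -18, 1], 0.63)]
top bottle [([771, -21, 2], 0.92)]
top tube_rack [([568, 260, 2], 0.74)]
top plate [([624, -330, 5], 0.7)]
scene heater [([533, -80, 1], 0.81), ([361, 103, 0], 0.79), ([328, -97, 0], 0.64)]
scene heater_back [([337, 62, 9], 0.81), ([374, -102, 11], 0.8), ([549, -26, 15], 0.61)]
scene rail [([692, -15, 0], 0.88)]
scene bottle [([771, -23, 3], 0.6)]
scene tube_rack [([565, 260, -2], 0.57)]
scene plate [([625, -326, 2], 0.88), ([773, -24, 4], 0.22)]
0.7 [ 225.30906511 -582.95680449  213.93319163] [-3.14156798e+00 -7.89744737e-06  3.68804968e-01] 90.97365960904072
```

View pics/top0.png

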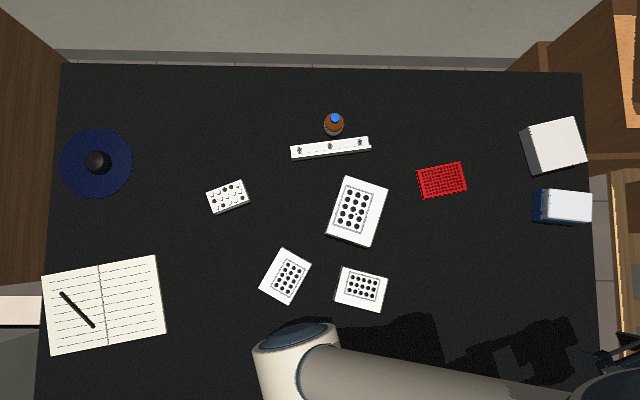

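View pics/scene0.png

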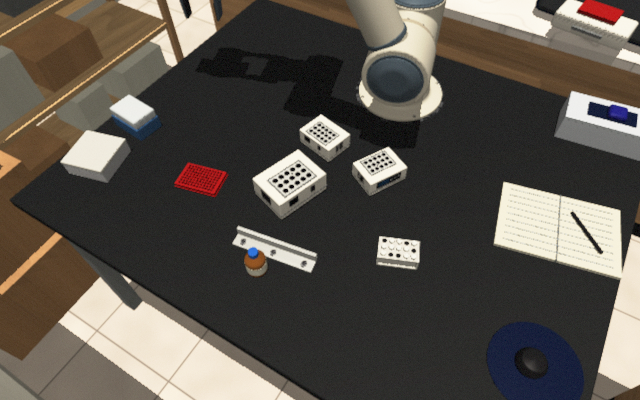

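The top view shows the full-size heater at pixel (357,211) and two smaller look-alikes at (286,275) and (361,289). The rail is at (331,147), the bottle at (334,124), the plate at (441,180) and the rack at (228,196). The networks agree with this. Next I'll fit the outlines from depth.

```bash
cat > h.py <<'E'
from workcell import *
import numpy as np, cv2, json, sys
def cloud(c):
    p,d=grab_frame(c); k=calibration(c); v,u=np.nonzero(d>0); z=d[v,u]
    K=k["mtx"]; P=np.stack([(u-K[0][2])/K[0][0]*z,(v-K[1][2])/K[1][1]*z,z],1)
    return (P-np.array(k["t"]))@np.array(k["R"]),p[v,u].astype(int)
def rect(Q):
    (c,(w,h),a)=cv2.minAreaRect(Q[:,:2].astype(np.float32)); a=np.radians(a)
    if w<h: w,h,a=h,w,a+np.pi/2     # a: long axis direction
    return np.array(c),w,h,(a+np.pi/2)%np.pi-np.pi/2 # placeholder wrap
def heater(P,C,near,guess,r=110):
    m=(abs(P[:,2]-71)<7)&(np.hypot(*(P[:,:2]-near).T)<r)
    c,w,h,a=rect(P[m]); th=a-np.pi/2
    th+=np.pi*np.round((guess-th)/np.pi)
    return c,w,h,th
def torail(c,th):
    R=json.load(open("rail.json")); a=R["a"]; d=np.array(c)-R["o"]
    return [d[0]*np.cos(a)+d[1]*np.sin(a),-d[0]*np.sin(a)+d[1]*np.cos(a)],th-a
E
python3 - <<'E'
from h import *
for c in("top","scene"):
    P,C=cloud(c)
    m=(abs(P[:,2]-30)<5)&(np.hypot(P[:,0]-695,P[:,1]+18)<125)&(C.min(1)>90)
    print(c,"z",np.median(P[m,2]),m.sum())
    r=rect(P[m]);print("rail top",r)
    if c=="top":
        a=r[3]-np.pi/2; a+=np.pi*np.round(-a/np.pi)
        q=r[0]; o=q-5*np.array([np.cos(a),np.sin(a)])
        json.dump(dict(o=list(map(float,o)),a=float(a)),open("rail.json","w")); print(o,a)
    h=heater(P,C,[532,-81],1.27); print("heater",h); print(torail(h[0],h[3]))
    for nm in([355,100],[329,-97]):
        m=(P[:,2]>30)&(np.hypot(*(P[:,:2]-nm).T)<85); print(rect(P[m]),P[m,2].max())
E
```

```text
top z 30.162288607275226 283
rail top (array([696.01538086, -16.40435028]), 218.25941467285156, 10.97082233428955, np.float64(-1.4196648311205853))
[691.07237408 -17.15713441] 0.15113149567431128
heater (array([530.17474365, -82.53192139]), 159.7695770263672, 121.04010772705078, np.float64(1.2678329906586105))
([np.float64(-168.90623615997612), np.float64(-40.40536640445414)], np.float64(1.1167014949842993))
(array([361.57992554, 102.31559753]), 122.05799102783203, 92.61116027832031, np.float64(-0.5032299208959641)) 62.14687795465249
(array([ 308.88568115, -102.57533264]), 148.6009521484375, 126.32938385009766, np.float64(1.3231497759767552)) 784.7048203946798
scene z 28.673493485858337 428
rail top (array([680.10186768, -31.92018127]), 193.04238891601562, 171.42799377441406, np.float64(0.8397504849268209))
heater (array([530.91015625, -80.31367493]), 161.36474609375, 123.13701629638672, np.float64(1.2495847445532782))
([np.float64(-167.84523412039823), np.float64(-38.32312633233655)], np.float64(1.098453248878967))
(array([349.06054688,  92.67272949]), 135.5609588623047, 130.53375244140625, np.float64(-0.5203173616611574)) 300.9920112524502
(array([314.54385376, -87.73651123]), 126.19112396240234, 124.29590606689453, np.float64(-0.24588766607619839)) 445.45309252013107
```

```bash
cat > sim.py <<'E'
import numpy as np
def push(pose,s,plan,mu=0.5,c=75,step=0.5):
    """point pusher on the front face at offset s along heater y; plan: list of (dx,dy) in rail frame"""
    x,y,t=pose; u=np.array([np.cos(t),np.sin(t)]);v=np.array([-u[1],u[0]])
    p=np.array([x,y])-60*u+s*v; p0=p.copy(); out=[]
    for d in plan:
        d=np.array(d,float); n=int(np.ceil(np.hypot(*d)/step))
        for _ in range(n):
            dp=d/n; p=p+dp
            u=np.array([np.cos(t),np.sin(t)]);v=np.array([-u[1],u[0]])
            r=p-[x,y]; pen=r@u+60
            if pen<=0: continue
            rp=np.array([-r[1],r[0]]); M=np.eye(2)+np.outer(rp,rp)/c**2
            vp=u*pen+v*(dp@v)
            f=np.linalg.solve(M,vp); fn,ft=f@u,f@v
            if abs(ft)>mu*fn:
                e=u+np.sign(ft)*mu*v; f=e*pen/(u@M@e)
            x+=f[0];y+=f[1];t+=(rp@f)/c**2
        u=np.array([np.cos(t),np.sin(t)]);v=np.array([-u[1],u[0]]);r=p-[x,y]
        out.append([round(float(k),2) for k in(*(p-p0),x,y,t,r@v)])
    return p0,out
E
python3 - <<'E'
from sim import *
for mu in(.2,.5):
  for c in(65,82):
    print(mu,c)
    for s,plan in ((55,[(20,40),(30,40),(40,30),(50,25)]),(65,[(20,40),(30,40),(40,30),(50,25)]),(65,[(30,40),(40,40),(50,30),(50,15)])):
        p0,o=push((-169,-40,1.117),s,plan,mu,c); print(s,p0.round());[print("   ",k) for k in o]
E
python3 - <<'E'
from h import *
R=json.load(open("rail.json"));s=get_state()
print(torail(s["eef_pos"][:2],s["eef_rot"][2]))
E
```

```text
0.2 65
55 [-245.  -70.]
    [20.0, 40.0, -147.5, -18.66, 0.84, 49.9]
    [50.0, 80.0, -118.6, -1.44, 0.53, 48.29]
    [90.0, 110.0, -86.01, 6.75, 0.22, 47.34]
    [140.0, 135.0, -53.06, 8.7, -0.16, 47.55]
65 [-254.  -65.]
    [20.0, 40.0, -150.04, -21.65, 0.82, 58.46]
    [50.0, 80.0, -124.32, -7.21, 0.49, 56.39]
    [90.0, 110.0, -95.92, -0.95, 0.15, 55.4]
    [140.0, 135.0, -68.42, 0.23, -0.23, 57.1]
65 [-254.  -65.]
    [30.0, 40.0, -145.66, -18.29, 0.79, 50.45]
    [70.0, 80.0, -109.6, -1.06, 0.45, 46.25]
    [120.0, 110.0, -69.81, 5.25, 0.09, 45.07]
    [170.0, 125.0, -36.25, 1.55, -0.24, 44.94]
0.2 82
55 [-245.  -70.]
    [20.0, 40.0, -146.13, -15.06, 0.91, 52.88]
    [50.0, 80.0, -115.61, 7.29, 0.67, 51.67]
    [90.0, 110.0, -79.21, 21.9, 0.45, 49.38]
    [140.0, 135.0, -36.36, 29.63, 0.2, 48.37]
65 [-254.  -65.]
    [20.0, 40.0, -147.97, -17.8, 0.89, 61.74]
    [50.0, 80.0, -119.77, 1.62, 0.63, 60.13]
    [90.0, 110.0, -86.36, 13.35, 0.38, 57.96]
    [140.0, 135.0, -48.34, 18.43, 0.1, 57.36]
65 [-254.  -65.]
    [30.0, 40.0, -143.7, -14.27, 0.87, 54.11]
    [70.0, 80.0, -106.
[... 735 characters left out ...]
.5 82
55 [-245.  -70.]
    [20.0, 40.0, -144.64, -15.7, 0.92, 54.91]
    [50.0, 80.0, -113.6, 5.58, 0.68, 54.81]
    [90.0, 110.0, -76.61, 18.05, 0.46, 54.72]
    [140.0, 135.0, -34.91, 23.87, 0.2, 54.61]
65 [-254.  -65.]
    [20.0, 40.0, -145.58, -18.74, 0.9, 64.91]
    [50.0, 80.0, -116.75, -0.79, 0.65, 64.81]
    [90.0, 110.0, -83.11, 8.67, 0.4, 64.7]
    [140.0, 135.0, -46.75, 12.24, 0.11, 64.59]
65 [-254.  -65.]
    [30.0, 40.0, -135.92, -17.52, 0.91, 64.6]
    [70.0, 80.0, -96.76, 0.55, 0.66, 64.49]
    [120.0, 110.0, -53.35, 8.73, 0.4, 64.38]
    [170.0, 125.0, -13.8, 6.25, 0.17, 64.28]
([np.float64(-545.6283250607869), np.float64(-489.2643823895841)], np.float64(0.21764612303143527))
```

```bash
python3 -m creep '[[[0.2,-0.2,0],[0,0,0.1]],[[0.45,-0.43,0],[0,0,0.25]],[[0.7,-0.67,0],[0,0,0.4]],[[0.85,-0.8,0],[0,0,0.416]],[[0.85,-0.8,0],[0,0,0.416]],[[0.85,-0.8,0],[0,0,0.416]]]' -1
python3 -c "
from h import *
s=get_state();print(torail(s['eef_pos'][:2],s['eef_rot'][2]),s['eef_pos'],s['width'])"
```

```text
time_s: 1.55
eef_pos: [326.4, -372.9, 214.1]
eef_rot: [3.141, -0.0, 0.152]
contact_force: [-0.7, -0.1, -0.1]
width: 34.2
grasp_force: 0.0
([np.float64(-414.09829777459976), np.float64(-296.7395975996953)], np.float64(0.0005881020298299511)) [ 326.3704074  -372.85962879  214.14739092] 34.24765865228221
```

```bash
python3 -m creep '[[[0.15,-0.25,0],[0,0,0]],[[0.33,-0.5,0],[0,0,0]],[[0.5,-0.75,0.1],[0,0,0]],[[0.665,-0.98,0.3],[0,0,0]],[[0.665,-0.98,0.5],[0,0,0]],[[0.665,-0.98,0.7],[0,0,0]],[[0.665,-0.98,0.85],[0,0,0]],[[0.665,-0.98,0.95],[0,0,0]],[[0.665,-0.98,0.96],[0,0,0]],[[0.665,-0.98,0.96],[0,0,0]]]' -1
python3 - <<'E'
from h import *
s=get_state();print(torail(s['eef_pos'][:2],s['eef_rot'][2]),s['width'])
p,d=grab_frame("top"); cv2.imwrite("pics/t1.png",cv2.resize(p[150:330,200:480,::-1],None,fx=2.5,fy=2.5))
E
```

```text
time_s: 2.8
eef_pos: [428.5, -159.4, 22.3]
eef_rot: [3.141, -0.0, 0.15]
contact_force: [0.5, -0.4, 0.1]
width: 0.2
grasp_force: 0.0
([np.float64(-280.99158951661343), np.float64(-101.11025642585082)], np.float64(-0.0009867468967645898)) 0.24345064152811058
```

View pics/t1.png

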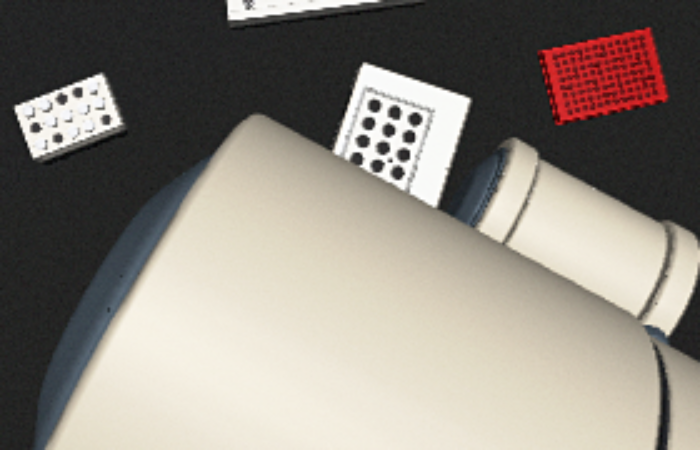

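The top view shows the arm hiding the work area, with the heater still unmoved at about (400,130) in the crop. I'll start the first push and track it with the scene camera.

```bash
python3 -m creep '[[[0.02,-0.04,0],[0,0,0]],[[0.04,-0.08,0],[0,0,0]],[[0.05,-0.1,0],[0,0,0]],[[0.06,-0.12,0],[0,0,0]],[[0.07,-0.14,0],[0,0,0]],[[0.08,-0.16,0],[0,0,0]],[[0.09,-0.18,0],[0,0,0]],[[0.1,-0.2,0],[0,0,0]],[[0.11,-0.22,0],[0,0,0]],[[0.12,-0.24,0],[0,0,0]],[[0.13,-0.26,0],[0,0,0]],[[0.14,-0.28,0],[0,0,0]],[[0.15,-0.3,0],[0,0,0]]]' -1
cat > look.py <<'E'
from h import *
g,n=float(sys.argv[1]),[float(k) for k in sys.argv[2:4]]
R=json.load(open("rail.json"));a=R["a"]; near=np.array(R["o"])+[n[0]*np.cos(a)-n[1]*np.sin(a),n[0]*np.sin(a)+n[1]*np.cos(a)]
for c in sys.argv[4:] or ["scene"]:
    P,C=cloud(c); m=(abs(P[:,2]-72)<8)&(np.hypot(*(P[:,:2]-near).T)<115)&(np.ptp(C,1)<40)
    c0,w,h,al=rect(P[m]); th=al-np.pi/2; th+=np.pi*np.round((g+a-th)/np.pi); q,t=torail(c0,th)
    print(c,"heater rail frame",np.round(q,1),"th",round(t,3),"size",round(w),round(h))
s=get_state();print("tcp",torail(s['eef_pos'][:2],s['eef_rot'][2]),s["contact_force"],s["time_s"])
E
python3 look.py 0.87 -147 -20 scene top
```

```text
time_s: 4.47
eef_pos: [447.9, -94.9, 21.9]
eef_rot: [-3.142, 0.002, 0.151]
contact_force: [-8.8, -8.8, 5.3]
width: 0.3
grasp_force: 6.3
scene heater rail frame [-152.8  -25.2] th 0.905 size 160 143
top heater rail frame [-148.   -20.1] th 0.906 size 161 120
tcp ([np.float64(-251.93591884580403), np.float64(-39.9667780397832)], np.float64(0.00044024733185543674)) [-6.86935027 -4.76797316  2.72016078] 4.575
```

Run:
```python
from sim import *
for plan in ([(30,40),(40,30),(30,15)],[(25,40),(25,30),(30,20),(30,10)],[(20,40),(20,30),(25,20),(30,10)]):
  for c in(75,82):
    p0,o=push((-148,-20,.906),65,plan,.5,c); print(c,p0.round())
    for k in o: print("   ",k,"corner",round(k[2]+60*np.cos(k[4])+80*np.sin(k[4])))
```

```text
75 [-236.  -27.]
    [30.0, 40.0, -119.41, -3.93, 0.63, 64.89] corner -24
    [70.0, 70.0, -87.08, 3.61, 0.36, 64.78] corner -3
    [100.0, 85.0, -65.82, 4.61, 0.18, 64.71] corner 8
82 [-236.  -27.]
    [30.0, 40.0, -119.05, -1.99, 0.66, 64.9] corner -23
    [70.0, 70.0, -85.25, 7.51, 0.41, 64.8] corner 2
    [100.0, 85.0, -62.27, 9.62, 0.24, 64.73] corner 15
75 [-236.  -27.]
    [25.0, 40.0, -124.37, -3.78, 0.63, 64.89] corner -29
    [50.0, 70.0, -105.77, 6.33, 0.4, 64.81] corner -19
    [80.0, 90.0, -85.36, 10.2, 0.18, 64.73] corner -12
    [110.0, 100.0, -65.97, 8.4, 0.0, 64.66] corner -6
82 [-236.  -27.]
    [25.0, 40.0, -124.03, -1.88, 0.66, 64.9] corner -28
    [50.0, 70.0, -104.28, 9.79, 0.44, 64.82] corner -16
    [80.0, 90.0, -82.12, 14.84, 0.25, 64.74] corner -4
    [110.0, 100.0, -60.69, 13.76, 0.09, 64.68] corner 6
75 [-236.  -27.]
    [20.0, 40.0, -129.34, -3.63, 0.64, 64.9] corner -33
    [40.0, 70.0, -115.33, 7.29, 0.41, 64.82] corner -28
    [65.0, 90.0, -98.79, 12.35, 0.21, 64.75] corner -23
    [95.0, 100.0, -78.83, 10.44, 0.04, 64.68] corner -16
82 [-236.  -27.]
    [20.0, 40.0, -129.0, -1.77, 0.66, 64.91] corner -33
    [40.0, 70.0, -113.95, 10.59, 0.45, 64.83] corner -25
    [65.0, 90.0, -95.92, 16.7, 0.27, 64.76] corner -17
    [95.0, 100.0, -74.05, 15.6, 0.12, 64.7] corner -5
```

```bash
python3 -m creep '[[[0.01,-0.02,0],[0,0,0]],[[0.02,-0.04,0],[0,0,0]],[[0.03,-0.06,0],[0,0,0]],[[0.04,-0.08,0],[0,0,0]],[[0.05,-0.1,0],[0,0,0]],[[0.06,-0.12,0],[0,0,0]],[[0.07,-0.14,0],[0,0,0]],[[0.08,-0.16,0],[0,0,0]],[[0.09,-0.18,0],[0,0,0]],[[0.1,-0.2,0],[0,0,0]],[[0.115,-0.22,0],[0,0,0]],[[0.13,-0.245,0],[0,0,0]],[[0.145,-0.27,0],[0,0,0]],[[0.16,-0.29,0],[0,0,0]],[[0.175,-0.31,0],[0,0,0]],[[0.19,-0.335,0],[0,0,0]],[[0.2,-0.35,0],[0,0,0]]]' -1
python3 look.py 0.43 -115 8 scene top
```

```text
time_s: 6.7
eef_pos: [476.6, -19.7, 21.9]
eef_rot: [3.142, 0.002, 0.151]
contact_force: [-7.7, -10.2, 7.3]
width: 0.2
grasp_force: 6.2
scene heater rail frame [-117.9   11. ] th 0.463 size 160 135
top heater rail frame [-112.5   11.5] th 0.454 size 160 120
tcp ([np.float64(-212.29583851849762), np.float64(29.977200365775094)], np.float64(0.00041013848893611815)) [-6.25311803 -4.76782052  5.30161223] 6.8
```

```bash
python3 -m creep '[[[0.014,-0.011,0],[0,0,0]],[[0.028,-0.022,0],[0,0,0]],[[0.042,-0.033,0],[0,0,0]],[[0.056,-0.044,0],[0,0,0]],[[0.07,-0.056,0],[0,0,0]],[[0.084,-0.067,0],[0,0,0]],[[0.1,-0.08,0],[0,0,0]],[[0.112,-0.09,0],[0,0,0]],[[0.125,-0.1,0],[0,0,0]],[[0.142,-0.105,0],[0,0,0]],[[0.16,-0.111,0],[0,0,0]],[[0.178,-0.117,0],[0,0,0]],[[0.196,-0.123,0],[0,0,0]],[[0.214,-0.13,0],[0,0,0]],[[0.23,-0.135,0],[0,0,0]],[[0.246,-0.14,0],[0,0,0]],[[0.26,-0.145,0],[0,0,0]],[[0.275,-0.15,0],[0,0,0]]]' -1
python3 look.py 0.12 -74 15 scene top
```

```text
time_s: 9.05
eef_pos: [523.7, 18.8, 21.4]
eef_rot: [-3.14, 0.007, 0.152]
contact_force: [-18.3, -3.6, 11.4]
width: 0.3
grasp_force: 9.0
scene heater rail frame [-74.1  19.7] th 0.14 size 161 127
top heater rail frame [-18.5  12.7] th -0.217 size 154 50
tcp ([np.float64(-159.39066958731496), np.float64(60.750826222220454)], np.float64(0.00039193264258652327)) [-14.29351346   1.19772146   8.22493521] 9.15
```

```bash
python3 -m creep '[[[0.01,0,0],[0,0,0]],[[0.02,0,0],[0,0,0]],[[0.03,0,0],[0,0,0]],[[0.04,0,0],[0,0,0]],[[0.05,0,0],[0,0,0]],[[0.06,0,0],[0,0,0]],[[0.07,0,0],[0,0,0]],[[0.08,0,0],[0,0,0]],[[0.09,0,0],[0,0,0]],[[0.1,0,0],[0,0,0]]]' -1
python3 look.py 0.03 -65 15 scene
```

```text
time_s: 10.4
eef_pos: [535.0, 22.8, 21.0]
eef_rot: [-3.137, 0.021, 0.152]
contact_force: [-65.4, 3.4, 56.5]
width: 0.5
grasp_force: 32.4
scene heater rail frame [-65.4  18.1] th 0.072 size 161 124
tcp ([np.float64(-147.86166897007564), np.float64(63.0486058036129)], np.float64(0.0012006442265588557)) [-50.87146709  13.79102213  32.39549099] 10.45
```

```bash
python3 -m creep '[[[-0.03,0,0],[0,0,0]],[[-0.06,0,0],[0,0,0]],[[-0.1,0,0],[0,0,0]],[[-0.14,0,0],[0,0,0]],[[-0.16,0,0],[0,0,0]]]' -1
python3 look.py 0.07 -65 15 scene
python3 - <<'E'
from h import *
p,d=grab_frame("scene"); cv2.imwrite("pics/s2.png",cv2.resize(p[110:290,180:420,::-1],None,fx=3,fy=3,interpolation=2))
P,C=cloud("scene")
m=(abs(P[:,2]-70)<10)&(np.hypot(P[:,0]-628,P[:,1]+8)<70)&(C.min(1)>120)
A=np.c_[P[m][:,:2],np.ones(m.sum())]; print("top plane",np.linalg.lstsq(A,P[m,2],rcond=None)[0],m.sum())
for n in("heater","heater_back","bottle"): print(n,[(np.round(torail(k["centre"][:2],0)[0]),round(k["conf"],2)) for k in mark_of(n,"scene")])
E
```

```text
time_s: 11.08
eef_pos: [515.4, 16.4, 22.0]
eef_rot: [-3.142, 0.0, 0.151]
contact_force: [-0.4, 1.0, 0.0]
width: 0.3
grasp_force: 0.0
scene heater rail frame [-76.1  17.4] th 0.071 size 161 148
tcp ([np.float64(-168.96667301585308), np.float64(59.66147644049927)], np.float64(-0.00027999288420832436)) [-1.38889145 -0.01283294 -0.67801033] 11.125
top plane [2.95812786e-03 2.01782066e-03 6.94551346e+01] 1625
heater [(array([-307.,  169.]), 0.97), (array([-66.,  20.]), 0.79)]
heater_back [(array([-340.,  134.]), 0.96), (array([-3., 20.]), 0.68)]
bottle [(array([ 78., -22.]), 0.82), (array([-68.,  18.]), 0.26)]
```

View pics/s2.png

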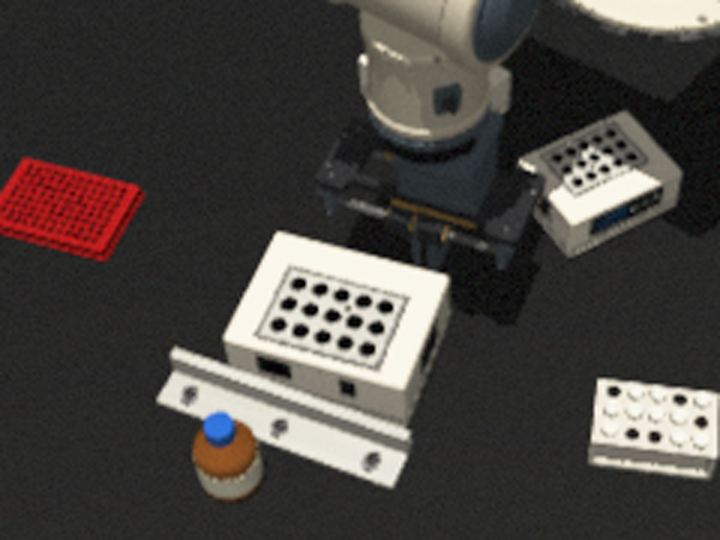

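The scene view shows the heater at crop (335,315) with its right back corner (230,365) on the rail and a small gap at the left end (405,425). The bottle, plate and rack are undisturbed. Next I'll push the left end diagonally so it pivots about the touching corner.

```bash
python3 -m creep '[[[0.03,-0.01,0],[0,0,0]],[[0.06,-0.01,0],[0,0,0]],[[0.08,-0.01,0],[0,0,0]],[[0.095,-0.015,0],[0,0,0]],[[0.103,-0.022,0],[0,0,0]],[[0.111,-0.03,0],[0,0,0]],[[0.119,-0.038,0],[0,0,0]],[[0.127,-0.046,0],[0,0,0]],[[0.135,-0.054,0],[0,0,0]],[[0.143,-0.062,0],[0,0,0]]]' -1
python3 look.py 0.03 -65 15 scene
```

```text
time_s: 12.62
eef_pos: [540.9, 32.8, 21.6]
eef_rot: [-3.142, 0.003, 0.151]
contact_force: [-5.6, -6.0, 0.5]
width: 0.5
grasp_force: 3.0
scene heater rail frame [-62.1  20.9] th 0.011 size 160 125
tcp ([np.float64(-140.70436732412048), np.float64(72.22989010317663)], np.float64(1.4575880761924509e-05)) [-4.35944122 -2.98279674 -0.4234455 ] 12.675
```

```bash
python3 -m creep '[[[0.005,-0.005,0],[0,0,0]],[[0.01,-0.008,0],[0,0,0]],[[0.016,-0.012,0],[0,0,0]],[[0.02,-0.014,0],[0,0,0]],[[0.02,-0.014,0],[0,0,0]]]' -1
```

```text
time_s: 13.3
eef_pos: [543.0, 35.9, 21.5]
eef_rot: [-3.141, 0.005, 0.151]
contact_force: [-11.8, -9.9, 5.7]
width: 0.4
grasp_force: 6.7
```

```bash
python3 -m creep '[[[-0.05,0,0],[0,0,0]],[[-0.1,0,0],[0,0,0]],[[-0.14,0.05,0],[0,0,0]],[[-0.14,0.15,0],[0,0,0]],[[-0.14,0.26,0],[0,0,0]],[[-0.1,0.26,0],[0,0,0]],[[-0.06,0.26,0],[0,0,0]],[[-0.03,0.26,0],[0,0,0]],[[-0.015,0.26,0],[0,0,0]],[[0,0.26,0],[0,0,0]],[[0.005,0.26,0],[0,0,0]],[[0.01,0.26,0],[0,0,0]],[[0.015,0.26,0],[0,0,0]]]' -1
python3 look.py 0.01 -61 18 scene
```

```text
time_s: 14.92
eef_pos: [550.2, -14.8, 21.6]
eef_rot: [-3.14, 0.011, 0.152]
contact_force: [-37.9, -17.5, 32.8]
width: 0.4
grasp_force: 20.3
scene heater rail frame [-60.   21.8] th -0.006 size 161 125
tcp ([np.float64(-138.89834662502994), np.float64(23.556279305327887)], np.float64(0.0007488361241909658)) [-34.62538716 -14.10627532  27.92140979] 14.975
```

```bash
python3 -m creep '[[[-0.02,0,0],[0,0,0]],[[-0.06,0,0],[0,0,0]],[[-0.15,0,0],[0,0,0]],[[-0.25,0,-0.1],[0,0,0]],[[-0.25,0.1,-0.4],[0,0,0]],[[-0.25,0.3,-0.7],[0,0,0]],[[-0.25,0.6,-0.9],[0,0,0]],[[-0.25,0.9,-0.9],[0,0,0]],[[-0.25,1,-0.9],[0,0,0]],[[-0.25,1,-0.9],[0,0,0]]]' -1
python3 -m creep '[[[0,0.3,0],[0,0,0]],[[0,0.6,0],[0,0,0]],[[0,0.9,0],[0,0,0]],[[0,0.9,0],[0,0,0]],[[0,0.9,0],[0,0,0]]]' -1
python3 look.py 0 -61 18 scene top
python3 - <<'E'
from h import *
p,d=grab_frame("top"); cv2.imwrite("pics/t3.png",cv2.resize(p[110:270,200:480,::-1],None,fx=2.8,fy=2.8,interpolation=2))
P,C=cloud("top")
m=(abs(P[:,2]-30)<5)&(np.hypot(P[:,0]-695,P[:,1]+18)<125)&(C.min(1)>90);print(rect(P[m]))
for n in("bottle","tube_rack","plate","heater_back"): print(n,[(np.round(k["centre"]),round(k["conf"],2)) for k in mark_of(n,"top")][:2])
E
```

```text
time_s: 16.23
eef_pos: [537.5, -221.8, 201.9]
eef_rot: [3.141, -0.001, 0.149]
contact_force: [1.3, 1.4, -0.8]
width: 0.7
grasp_force: 0.0
time_s: 16.85
eef_pos: [564.2, -396.4, 201.4]
eef_rot: [-3.14, 0.001, 0.151]
contact_force: [-0.8, -0.3, -0.7]
width: 0.6
grasp_force: 0.0
scene heater rail frame [-59.4  22. ] th -0.009 size 160 122
top heater rail frame [-60.5  20. ] th -0.005 size 160 122
tcp ([np.float64(-182.2559767038624), np.float64(-355.44265578880544)], np.float64(0.0012352031038707079)) [1.19768622 0.48567124 0.81456103] 16.95
(array([722.0199585, -12.7348938]), 218.30606079101562, 60.78889083862305, np.float64(-1.428867151240759))
bottle [(array([772., -22.,   1.]), 0.86)]
tube_rack [(array([567., 260.,   4.]), 0.68), (array([627.,  -6.,  -3.]), 0.66)]
plate [(array([ 626., -330.,    4.]), 0.57)]
heater_back []
```

View pics/t3.png

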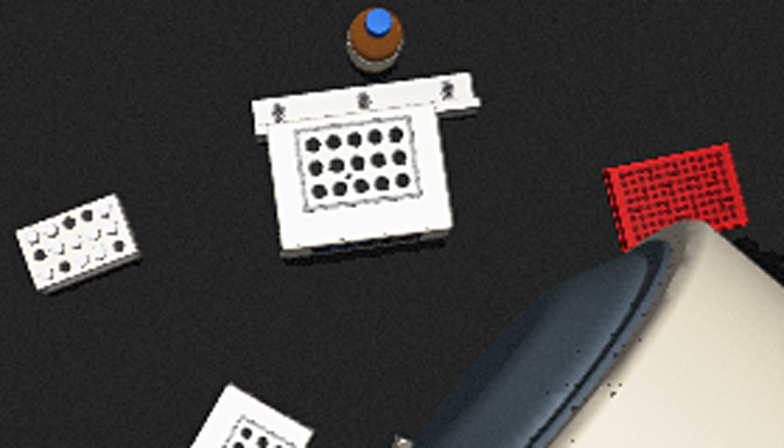

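The top view shows the heater at crop (360,180), flat against the rail. Its left edge (270,130) and right edge (440,110) both lie within the rail's ends (252 to 478). The bystanders haven't moved and the arm is clear, so I'm handing in.

```bash
python3 -c "
from workcell import *
print(finish_job())"
```

```text
the job is handed in; nothing more can be done
None
```

The job is handed in: by the cameras' last reading the heater stands flat against the rail, square within 0.01 rad and 20 mm off the rail's middle (limit 34 mm), with the bottle, rack and plate where they stood and the arm clear; no verdict came back.

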